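# Walk the hand-rest bridge to the next row of the mosaic

### The arm

A 7-joint arm with a two-finger parallel gripper is mounted at the origin on the work surface. World frame = base frame: x ahead of the robot, y to its left, z up, the work surface at z = 0. Lengths are in m, angles in rad, forces in N, time in s.
With the tool pointing down it reaches from about 0.425 to 0.875 m from the base axis. Payload 4.7 kg.
Tool frame: the origin (TCP) lies at the very end of the fingers, on their centre line; the grasp point (between the pads) lies 19 mm behind it (ctrl.tcp_to_grasp is the distance from the TCP to the grasp point, in m); z points along the fingers, y is the line along which they close (so a half turn about z gives the same grasp; the last joint's range is limited). The gripper opens to 87 mm and grips with 3 to 60 N. Pads are 19 mm wide; open, the fingers measure 117 mm over their backs; the gripper's body (75 mm by 190 mm) begins 51 mm behind the grasp point.
Start: joints at [-1.271, 0.321, -0.07, 1.45, 0.023, 1.371, -0.057], TCP at [0.183, 0.624, 0.223] pointing down, gripper open.
Joint ranges: [-2.86, 2.86], [-0.3, 2.09], [-1.38, 1.24], [0.06, 2.45], [-1.56, 4.7], [0.09, 2.05], [-2.69, 2.69]. Speed limits (rad/s): [2.57, 2.57, 3.14, 3.14, 3.14, 3.14, 3.14].

### API

Orientations are given as a unit quaternion [x, y, z, w].
In Python, from workcell import ctrl gives the robot as it stands.
- The arm moves only by the tool shift_gripper, called after ">>>" in YAML: its name, and indented under it one key for each argument. Schema: {"type":"object","properties":{"steps":{"type":"array","items":{"type":"array","prefixItems":[{"type":"number"},{"type":"array","items":{"type":"number"},"minItems":3,"maxItems":3},{"type":"number"}],"minItems":3,"maxItems":3},"minItems":1,"maxItems":8},"clamp_n":{"type":"number"},"only":{"type":"string"},"quiet":{"type":"boolean"},"lines":{"type":"string"}},"required":["steps"],"additionalProperties":false}. steps is a list of rows, 1 to 8 of them, each written [opening, [dx, dy, dz], turn]: the opening from 0.0 (shut) to 1.0 (fully open), then dx, dy, dz in shares of the most that a row can go, 1 being 50 mm, then a turn about the tool's z in units of 0.1 rad; each row shifts and turns the commanded pose from where the row before left it, along the tool's axes as they then stand; what a row does not reach is not made up. A row lasts 1/10 s, in which the tool goes at most 0.05 m and 0.15 rad, less where a joint would pass 70% of its speed; a pose out of reach is approached as far as the arm can. The fingers move at their own pace and stop on an object; clamp_n is the grip in N (left out, the last holds). Time passes only in rows, so rows that do not move let the fingers close. The tool returns the time, the measured TCP pose, the force, the opening and the grip force at its end. only (a regular expression) keeps the lines of the reply that match it, lines (a string "A,B") keeps lines A to B, and quiet returns only ok. Input that does not fit is refused with a message, and nothing moves.
- ctrl.state(): the state, without advancing time (a new reading comes with each control period).
- ctrl.capture(name): name is "side" or "top" or "wrist"; returns the picture (480x640x3 uint8, red, green, blue); there is no depth.
- ctrl.calibration(name): a dict with "vfov" (degrees; the focal length in pixels is half the picture's height over the tangent of half this angle, whatever the lens; pixels are square), "cx", "cy" (the principal point, pixels), "R" (3x3) and "t" (3): a world point X has camera coordinates R X + t. Camera axes: x right, y down, z forward; pixel columns grow to the right and rows downward; lengths in m; the calibration is good to about 2 mm. A picture is of the moment at which its call begins: read the wrist's pose just before it. calibration takes no time and is no camera call; for the wrist camera it gives the pose at the moment of the call.
- ctrl.close_job(): hands the job in; it is judged then, once.
The state is a dict: "t": time; "joint_pos": joint angles; "qd": joint speeds; "joint_torque": joint torques, N m; "ee_pos": TCP position; "orientation": TCP orientation; "force": force on the tool from outside, world axes, zero at the start; "torque": the same for the moment, N m; "gripper_width": opening from 0.0 (shut) to 1.0 (fully open); "grasp_force": force on a finger pad.
Only numpy, scipy, OpenCV 4.12 (cv2) and the standard library are available. Lean on these libraries where they do the work, as an engineer would, in place of code of your own. Each camera call takes 0.05 s, during which the arm holds its last target. There are 200 camera calls.

### The job

Walk the long wooden hand-rest bridge forward to the next row of the mosaic panel, one foot at a time: first swing its left foot round onto the empty left-hand cork disc while the right foot stays planted as the pivot, then swing its right foot round onto the empty right-hand cork disc while the left foot stays planted (left and right as the robot sees them). Never carry or drag both feet at once; leave the bridge standing still with each foot centred on its disc, and let go.

Things in the scene. Friction and masses are not known exactly. Their poses are not given: they have to be found in the camera images.
- bridge: Longer of two wooden bridges: 0.25 kg, bar 244 mm long, 24 wide, top 44 above the bench, on 24 x 24 feet 26 high, flush under its ends, 220 apart. Origin: bench level, under the centre of its RIGHT foot (-y side); y runs along the bar to the left foot, z up. Pinch it across its width straight over a foot. It spans a fixed mosaic panel 9 high: keep fingertips above 11 mm.
- left_foot (a point): Point under the centre of the bridge's LEFT foot (+y side), at bench level, 220 mm along the bridge's y from its origin; axes as the bridge's.
- pad_left: Thin dark cork disc, 50 mm across, stuck flat on the bench left of the panel and farther from the robot: the left foot's new place. Origin at its centre, bench level. It lies 220 mm (within 6) from the right foot's start, 0.45 to 0.75 rad clockwise (from above) round from the bar. Feet slide over it freely. Its yaw means nothing.
- pad_right: Same kind of cork disc, right of the panel and farther from the robot: the right foot's new place. Origin at its centre, bench level. It lies 220 mm from the centre of pad_left, so the second swing is 0.4 to 0.75 rad anticlockwise about the left foot. (Two more discs lie under the feet at the start: not needed again.) Its yaw means nothing.

How it is judged:
On the way, in this order (a step that is already met when the one before it is completed fails the run):
1. the left foot stands on the left disc (within 20 mm) and the right foot is still within 25 mm of where it started (horizontal distance between left_foot and pad_left below 0.02 m and height (world z) of left_foot below 0.012 m and distance of bridge from where it was at the start of the episode below 0.025 m), for 0.2 s.
2. the right foot stands on the right disc (within 20 mm) with the left foot still on the left disc (within 20 mm) (horizontal distance between bridge and pad_right below 0.02 m and height (world z) of bridge below 0.012 m and horizontal distance between left_foot and pad_left below 0.02 m), for 0.2 s.
At the end, for the whole second after the job is handed in: The bridge stands upright and still on the bench, its left foot within 20 mm of the centre of the left disc and its right foot within 20 mm of the centre of the right disc (horizontal distance between left_foot and pad_left below 0.02 m and horizontal distance between bridge and pad_right below 0.02 m and height (world z) of each of left_foot, bridge below 0.006 m and angle between bridge's own z axis and vertical below 0.1 rad and linear speed of bridge below 0.02 m/s); the robot touches nothing.
It fails at once if both feet away from their places: the right foot more than 30 mm from its starting place while the left foot is more than 30 mm from the left disc (distance of bridge from where it was at the start of the episode above 0.03 m and horizontal distance between left_foot and pad_left above 0.03 m).
It fails at once if the bridge carried: both feet more than 15 mm above the bench (height (world z) of each of bridge, left_foot above 0.015 m).
It also fails if it takes over 51 s, if anything falls off the work surface, if the arm or the gripper's body presses on something with over 40 N, if the wrist force passes 120 N, or if a joint passes its speed limit or range.

## Working session

There is one attempt and no reset: what is moved stays moved. The work goes in short steps, Python scripts to look and compute and a tool call to move; the robot and the scene stay as the last step left them, time stands still between calls to the robot, and variables do not carry over. Pictures are saved under pics/ and viewed, at most 10 in all, crops included, and the job is handed in when it is done.

```bash
ls; mkdir -p pics; python3 - <<'E'
from workcell import ctrl
import cv2
for n in("top","side"):
    c=ctrl.calibration(n);print(n,c)
    cv2.imwrite(f"pics/{n}0.png",ctrl.capture(n)[:,:,::-1])
print(ctrl.state())
E
```

```text
pics
workcell.py
top {'vfov': 57.3390739978949, 'cx': 320.6641041003939, 'cy': 241.48377184926585, 'R': array([[-0.0186039 , -0.99956762,  0.02276983],
       [-0.99114208,  0.01544233, -0.13190497],
       [ 0.13149632, -0.02502208, -0.99100081]]), 't': array([0.01076107, 0.53166517, 0.61835416])}
side {'vfov': 52.49569514106173, 'cx': 315.98110578926276, 'cy': 240.9391829734691, 'R': array([[-0.70952437, -0.70455131, -0.01351334],
       [-0.43169843,  0.44974247, -0.78190036],
       [ 0.55696645, -0.54894368, -0.62325694]]), 't': array([0.37330478, 0.26930941, 0.48913388])}
{'t': 0.1, 'joint_pos': array([-1.27088282,  0.32172279, -0.07007151,  1.45157243,  0.02259442,
        1.37082343, -0.05689585]), 'qd': array([ 0.00059724, -0.0016948 , -0.00021734, -0.001596  ,  0.00028692,
       -0.00119303, -0.00037906]), 'joint_torque': array([-1.42729950e-04, -4.92568052e+01, -4.05909000e-01, -3.13399708e+01,
       -6.42512902e-02,  3.94770002e-02,  6.80581547e-05]), 'ee_pos': array([0.18316835, 0.62312299, 0.22157798]), 'orientation': array([ 1.42411488e-01,  9.89807159e-01, -8.66377584e-04, -7.67756433e-05]), 'force': array([ 0.18619327,  0.41888117, -0.05288908]), 'torque': array([-0.04767052, -0.05155351, -0.02774067]), 'grasp_force': 0.0, 'gripper_width': 0.998991617205109}
```
View pics/top0.png

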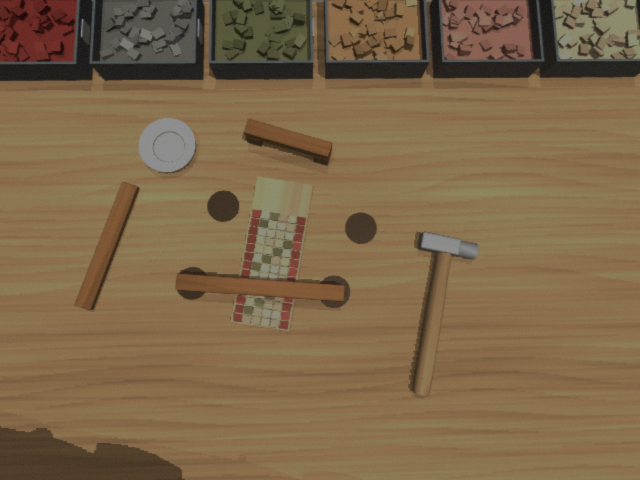

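View pics/side0.png

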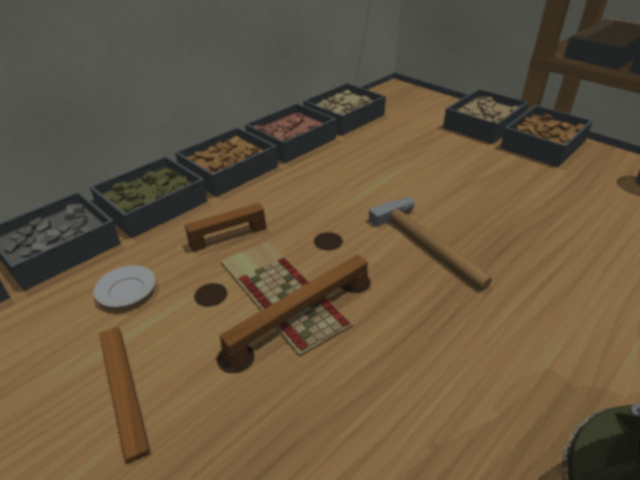

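Top view: the bridge's bar runs from about (177,282) to (345,293), and the empty discs are at about (223,206) on the left and (361,228) on the right. Side view: the discs are at about (328,241) and (210,294), and the bridge runs from about (232,345) to (360,268). There is a decoy bridge, a stick and a hammer nearby.

```bash
cat > h.py <<'E'
import numpy as np, cv2
from workcell import ctrl
def cam(n):
    c=ctrl.calibration(n); f=240/np.tan(np.radians(c["vfov"])/2)
    return np.array([[f,0,c["cx"]],[0,f,c["cy"]],[0,0,1]]),np.array(c["R"]),np.array(c["t"])
def ray(C,p):
    K,R,t=C; return -R.T@t, R.T@np.linalg.solve(K,[p[0],p[1],1])
def plane(C,p,z):
    o,d=ray(C,p); return o+d*(z-o[2])/d[2]
def tri(C1,p1,C2,p2):
    P=[K@np.c_[R,t] for K,R,t in(C1,C2)]
    X=cv2.triangulatePoints(P[0],P[1],np.float64(p1).reshape(2,1),np.float64(p2).reshape(2,1))[:,0]; return X[:3]/X[3]
def blob(mask,p,r=None):
    """contour nearest to the pixel p"""
    cs=[c for c in cv2.findContours(mask.astype(np.uint8),cv2.RETR_EXTERNAL,cv2.CHAIN_APPROX_NONE)[0] if len(c)>30]
    return max(cs,key=lambda c:cv2.pointPolygonTest(c,p,True))
E
python3 - <<'E'
from h import *
T,S=cam("top"),cam("side")
im={n:cv2.imread(f"pics/{n}0.png") for n in("top","side")}
el={}
for n,ps in(("top",[(223,206),(361,228)]),("side",[(328,241),(210,294)])):
    for k,p in zip("LR" if n=="top" else "RL",ps):
        v=im[n].max(2); m=(v<85)
        c=blob(m,p); e=cv2.fitEllipse(c); el[n,k]=e[0]; print(n,k,e)
for k in"LR":
    print(k,plane(T,el["top",k],0),plane(S,el["side",k],0),tri(T,el["top",k],S,el["side",k]))
for n,(a,b,x0,y0) in dict(top=(0,0,160,260),side=(0,0,200,245)).items():
    w,h=(200,60) if n=="top" else (190,130)
    cv2.imwrite(f"pics/{n}c.png",cv2.resize(im[n][y0:y0+h,x0:x0+w],None,fx=4,fy=4,interpolation=cv2.INTER_NEAREST))
for x in (185,230,260,330):
    print(x,[tuple(map(int,im["top"][y,x])) for y in range(268,304,2)])
E
```

```text
top L ((222.9500274658203, 205.73660278320312), (29.909025192260742, 30.319887161254883), 68.10810089111328)
top R ((360.5035400390625, 227.69422912597656), (29.541345596313477, 29.89158821105957), 164.8804473876953)
side R ((327.77996826171875, 240.84617614746094), (16.978378295898438, 27.779386520385742), 89.66371154785156)
side L ((210.24501037597656, 294.5647277832031), (21.53181266784668, 32.29669952392578), 77.06221008300781)
L [0.59574706 0.1539861  0.        ] [0.59754631 0.15524709 0.        ] [5.96568318e-01 1.54801522e-01 9.06711645e-05]
R [ 0.55741535 -0.06255692  0.        ] [ 0.5593901  -0.06221586  0.        ] [ 0.55796961 -0.06183005  0.00094912]
185 [(63, 91, 110), (36, 49, 64), (27, 39, 49), (44, 69, 101), (50, 79, 115), (47, 79, 114), (45, 75, 109), (48, 75, 109), (46, 79, 115), (53, 83, 121), (47, 79, 118), (35, 55, 77), (34, 48, 62), (32, 47, 59), (34, 46, 60), (48, 67, 86), (76, 110, 139), (76, 110, 141)]
230 [(78, 113, 140), (76, 109, 139), (75, 111, 138), (47, 74, 93), (39, 57, 76), (54, 85, 124), (56, 89, 131), (54, 88, 129), (52, 85, 125), (54, 88, 129), (54, 89, 128), (51, 83, 119), (50, 77, 113), (68, 99, 127), (68, 100, 126), (69, 98, 125), (66, 97, 124), (65, 96, 124)]
260 [(90, 116, 127), (92, 116, 124), (101, 123, 131), (118, 138, 139), (112, 128, 132), (66, 85, 100), (52, 86, 125), (56, 91, 134), (56, 91, 133), (54, 89, 129), (54, 89, 131), (54, 90, 131), (55, 88, 130), (51, 78, 113), (100, 127, 137), (61, 80, 92), (66, 92, 94), (63, 91, 93)]
330 [(77, 112, 139), (75, 108, 137), (75, 110, 139), (75, 109, 138), (47, 64, 82), (46, 58, 73), (46, 57, 72), (29, 41, 51), (40, 65, 95), (55, 88, 130), (53, 86, 127), (54, 87, 128), (57, 90, 134), (53, 89, 129), (55, 89, 130), (52, 87, 127), (42, 61, 85), (46, 56, 70)]
```

View pics/topc.png

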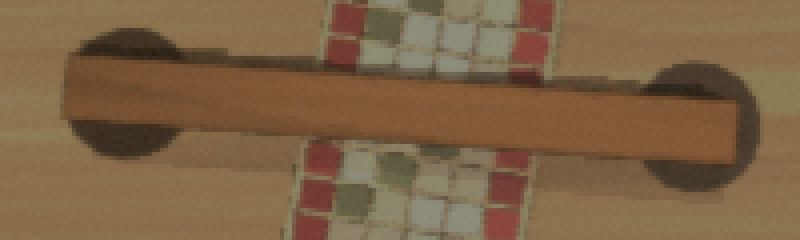

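View pics/sidec.png

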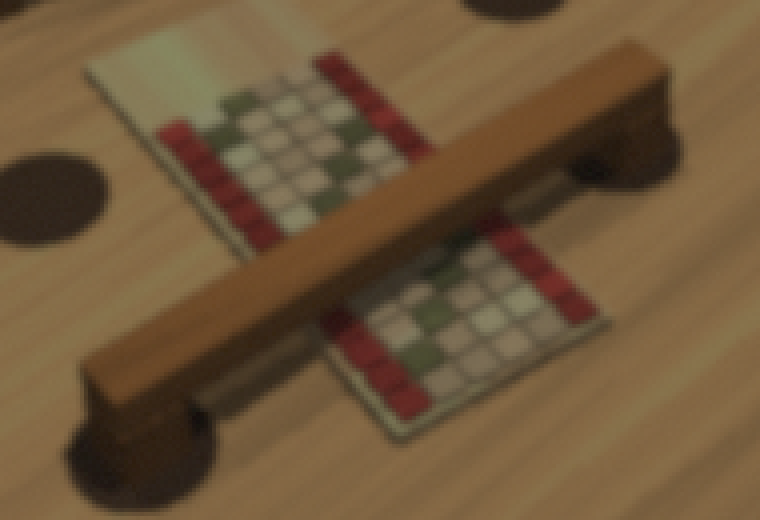

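The top crop shows the bar's top face with corners at about (64,55), (736,98), (738,163) and (64,120). In the side crop its end corners are (630,38), (668,72), (82,362) and (122,405).

```bash
cat >> h.py <<'E'
def bar(im,p):
    hsv=cv2.cvtColor(im,cv2.COLOR_BGR2HSV); b,g,r=[im[:,:,i].astype(int) for i in range(3)]
    m=((r>1.9*b)&(g>1.3*b)&(r>90)).astype(np.uint8)
    return cv2.morphologyEx(m,cv2.MORPH_OPEN,np.ones((3,3)))
E
python3 - <<'E'
from h import *
T,S=cam("top"),cam("side")
im=cv2.imread("pics/top0.png")
c=blob(bar(im,0),(260,288)); r=cv2.minAreaRect(c);print(r,cv2.boxPoints(r).tolist())
o=np.array([160,260])-.4
t={k:np.array(v)/4+o for k,v in dict(Lf=(64,55),Rf=(736,98),Rn=(738,163),Ln=(64,120)).items()}
o=np.array([200,245])-.4
s={k:np.array(v)/4+o for k,v in dict(Lf=(82,362),Rf=(630,38),Rn=(668,72),Ln=(122,405)).items()}
for k in t: print(k,tri(T,t[k],S,s[k]).round(4),plane(T,t[k],.044).round(4),plane(S,s[k],.044).round(4))
for C,d in((T,t),(S,s)):
    q={k:plane(C,v,.044)[:2] for k,v in d.items()}
    l=(q["Lf"]+q["Ln"])/2;r=(q["Rf"]+q["Rn"])/2;u=(l-r)/np.linalg.norm(l-r);m=(l+r)/2
    print("len",np.linalg.norm(l-r),"L",m+.11*u,"R",m-.11*u,"yaw",np.arctan2(u[1],u[0]))
st=ctrl.state();print(st["ee_pos"],st["orientation"])
E
```

```text
((259.6954345703125, 287.2639465332031), (168.4280242919922, 16.671810150146484), 4.085616588592529) [[175.10153198242188, 289.57867431640625], [176.28933715820312, 272.94921875], [344.2893371582031, 284.94921875], [343.1015319824219, 301.57867431640625]]
Lf [0.487  0.2115 0.0448] [0.4875 0.2122 0.044 ] [0.4872 0.2109 0.044 ]
Rf [ 0.4676 -0.0304  0.0432] [ 0.4677 -0.0302  0.044 ] [ 0.4669 -0.0297  0.044 ]
Rn [ 0.4457 -0.0295  0.0399] [ 0.4443 -0.0304  0.044 ] [ 0.4439 -0.0247  0.044 ]
Ln [0.4645 0.2121 0.0433] [0.4641 0.2116 0.044 ] [0.4643 0.2126 0.044 ]
len 0.24299210314426042 L [0.47485554 0.20042566] R [ 0.4569346  -0.01884321] yaw 1.4892471302056305
len 0.23984989613912053 L [0.47491778 0.20187886] R [ 0.45626997 -0.01732939] yaw 1.4859317092820352
[0.18316835 0.62312299 0.22157798] [ 1.42411488e-01  9.89807159e-01 -8.66377584e-04 -7.67756433e-05]
```

The manual's scale: shifts go in shares of 50 mm and turns go in units of 0.1 rad. Converting my numbers, -0.023 m is -0.46, 0.007 m is 0.14.

```bash
cat >> h.py <<'E'
from scipy.spatial.transform import Rotation as Ro
def go(xy,z,barang):
    """deltas in the tool's axes to TCP=(xy,z), closing line across a bar of heading barang"""
    s=ctrl.state();R=Ro.from_quat(s["orientation"]).as_matrix();y=R[:,1]
    d=R.T@(np.r_[xy,z]-s["ee_pos"]); a=np.arctan2(y[1],y[0])-(barang-np.pi/2); a=(a+np.pi/2)%np.pi-np.pi/2
    print("t",round(s["t"],2),"pos",s["ee_pos"].round(4),"tilt",R[:2,2].round(4),"delta",d.round(4),"turn",a.round(4),"j",s["joint_pos"].round(2))
PL=np.array([.5966,.1546]);PR=np.array([.558,-.0622]);L0=np.array([.4749,.2010]);R0=np.array([.4567,-.0184])
def ang(a,b): return np.arctan2(*(b-a)[::-1])
E
```

>>> shift_gripper:
  steps:
    - [0.6,[-0.56,-0.46,0.14],0]
    - [0.6,[-0.56,-0.46,0.14],0]
    - [0.6,[-0.56,-0.46,0.14],0]
    - [0.6,[-0.56,-0.46,0.14],0]
    - [0.6,[-0.56,-0.46,0.14],0]
    - [0.6,[-0.56,-0.46,0.14],0]
    - [0.6,[-0.56,-0.46,0.14],0]
    - [0.6,[-0.56,-0.46,0.14],0]
  clamp_n: 20

```text
t: 0.9
ee_pos: [0.3468, 0.3824, 0.166]
orientation: [0.142, 0.99, -0.0, -0.0]
force: [0.1, -0.1, 0.1]
gripper_width: 0.602
grasp_force: 0.0
```

```bash
python3 -c "
from h import *
go(L0,.12,ang(R0,L0))"
```

```text
t 0.9 pos [0.3468 0.3824 0.166 ] tilt [-0.0003 -0.0004] delta [-0.174  -0.1379  0.046 ] turn 1.3678 j [-0.97  0.07  0.09  1.86 -0.01  1.21  0.41]
```

In the tool's units: -0.035 m is -0.7, -0.034 m is -0.68, 0.12 rad is 1.2.

>>> shift_gripper:
  steps:
    - [0.6,[-0.7,-0.552,0.18],0]
    - [0.6,[-0.7,-0.552,0.18],0]
    - [0.6,[-0.7,-0.552,0.18],0]
    - [0.6,[-0.7,-0.552,0.18],0]
    - [0.6,[-0.68,-0.552,0.18],0]
    - [0.6,[0,0,0],1.2]
    - [0.6,[0,0,0],1.2]
    - [0.6,[0,0,0],1.2]
  clamp_n: 20
  quiet: true

```text
ok
```

>>> shift_gripper:
  steps:
    - [0.6,[0,0,0],1.26]
    - [0.6,[0,0,0],1.26]
    - [0.6,[0,0,0],1.26]
    - [0.6,[0,0,0],1.26]
    - [0.6,[0,0,0],1.26]
    - [0.6,[0,0,0],1.26]
    - [0.6,[0,0,0],1.26]
    - [0.6,[0,0,0],1.26]
  quiet: true

```text
ok
```

>>> shift_gripper:
  steps:
    - [0.6,[0,0,0],0]
    - [0.6,[0,0,0],0]

```text
t: 2.7
ee_pos: [0.4741, 0.2024, 0.1213]
orientation: [0.735, 0.678, -0.0, -0.0]
force: [-0.4, -0.3, -0.6]
gripper_width: 0.6
grasp_force: 0.0
```

```bash
python3 -c "
from h import *
go(L0,.12,ang(R0,L0))
cv2.imwrite('pics/w1.png',ctrl.capture('wrist')[:,:,::-1])"
```

```text
t 2.7 pos [0.4741 0.2024 0.1213] tilt [-0.0004 -0.0002] delta [-0.0014  0.0009  0.0013] turn 0.0028 j [-0.8   0.11  0.37  1.92 -0.05  1.12 -0.49]
```

View pics/w1.png

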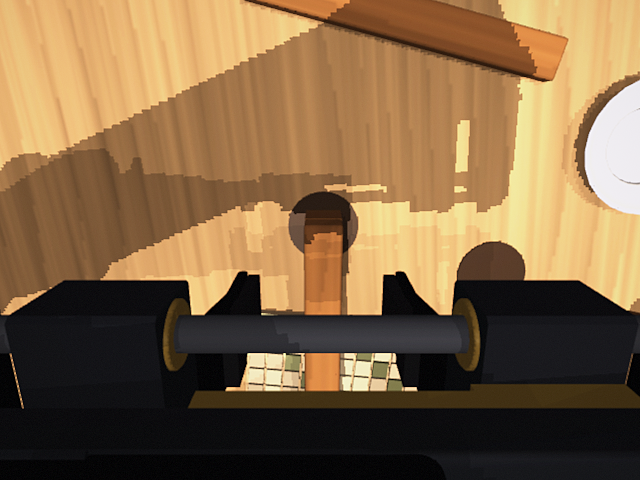

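The wrist view shows the bar (cols 305–347, end near row 224) centred between the fingers. The empty left disc is at about (491,270).

```bash
python3 -c "
from h import *
W=cam('wrist')
print([plane(W,p,.044).round(4) for p in((305,224),(347,224),(305,300),(346,300))])
print([plane(W,p,0).round(4) for p in((457,272),(525,272),(491,241))])"
```

```text
[array([0.4657, 0.2148, 0.044 ]), array([0.4909, 0.2128, 0.044 ]), array([0.4612, 0.1652, 0.044 ]), array([0.4871, 0.1632, 0.044 ])]
[array([0.5712, 0.1583, 0.    ]), array([0.6211, 0.1542, 0.    ]), array([0.5955, 0.1802, 0.    ])]
```

>>> shift_gripper:
  steps:
    - [0.6,[0,0,0.5],0]
    - [0.6,[0,0,0.5],0]
    - [0.6,[0,0,0.5],0]
    - [0.6,[0,0,0.3],0]
    - [0.6,[-0.02,0,0.3],0]
    - [0.6,[0,0,0],0]

```text
t: 3.35
ee_pos: [0.4726, 0.2005, 0.0146]
orientation: [0.735, 0.678, -0.002, -0.0]
force: [-0.4, 0.1, 0.7]
gripper_width: 0.601
grasp_force: 0.0
```

```bash
python3 -c "
from h import *
go(L0,.017,ang(R0,L0))"
```

```text
t 3.35 pos [0.4726 0.2005 0.0146] tilt [-0.0037 -0.0024] delta [ 0.0007  0.0023 -0.0024] turn 0.0012 j [-0.78  0.25  0.36  2.01 -0.11  0.9  -0.44]
```

>>> shift_gripper:
  steps:
    - [0.6,[0.014,0.06,-0.048],0]
    - [0.6,[0,0,0],0]
    - [0.0,[0,0,0],0]
    - [0.0,[0,0,0],0]
    - [0.0,[0,0,0],0]
    - [0.0,[0,0,0],0]
    - [0.0,[0,0,0],0]
  clamp_n: 25

```text
t: 4.05
ee_pos: [0.477, 0.2021, 0.0191]
orientation: [0.736, 0.677, -0.0, -0.0]
force: [-0.9, -0.2, 2.1]
gripper_width: 0.273
grasp_force: 25.0
```

>>> shift_gripper:
  steps:
    - [0.0,[0,0,-0.04],0]
    - [0.0,[0,0,-0.04],0]
    - [0.0,[0,0,0],0]

```text
t: 4.35
ee_pos: [0.4774, 0.202, 0.023]
orientation: [0.736, 0.677, 0.0, 0.0]
force: [-1.0, -0.2, -3.0]
gripper_width: 0.273
grasp_force: 25.0
```

```bash
python3 -c "
from h import *
go(PL,.02,ang(R0,PL))"
```

```text
t 4.35 pos [0.4774 0.202  0.023 ] tilt [0.0003 0.0002] delta [-0.0373  0.1227  0.0031] turn 0.597 j [-0.78  0.25  0.36  2.   -0.11  0.92 -0.44]
```

>>> shift_gripper:
  steps:
    - [0.0,[0,0,0.03],0]
    - [0.0,[0,0,0.03],0]
    - [0.0,[0,0,0],0]
    - [0.0,[0,0,0],0]
  clamp_n: 12

```text
t: 4.75
ee_pos: [0.4774, 0.2021, 0.02]
orientation: [0.736, 0.677, 0.0, 0.0]
force: [-0.1, 0.5, -0.8]
gripper_width: 0.276
grasp_force: 12.0
```

>>> shift_gripper:
  steps:
    - [0.0,[-0.008,0.264,0],0.6]
    - [0.0,[-0.008,0.264,0],0.6]
    - [0.0,[-0.008,0.264,0],0.6]
    - [0.0,[0,0,0],0]
    - [0.0,[0,0,0],0]

```text
t: 5.25
ee_pos: [0.5162, 0.1948, 0.0198]
orientation: [0.793, 0.609, -0.0, 0.0]
force: [0.7, 0.6, -0.9]
gripper_width: 0.272
grasp_force: 12.0
```

```bash
python3 -c "
from h import *
go(PL,.02,ang(R0,PL))
cv2.imwrite('pics/s1.png',ctrl.capture('side')[150:400,100:500,::-1])"
```

```text
t 5.25 pos [0.5162 0.1948 0.0198] tilt [-0.0002 -0.0007] delta [-0.018   0.0881 -0.0002] turn 0.4186 j [-0.76  0.32  0.4   1.92 -0.15  0.93 -0.55]
```

View pics/s1.png

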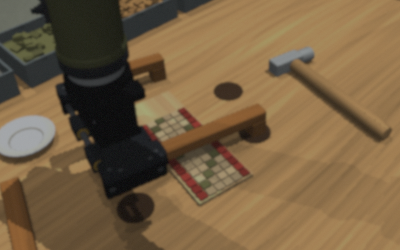

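The side crop shows the right foot still on its starting disc (about (257,132)) while the left foot swings with the gripper.

>>> shift_gripper:
  steps:
    - [0.0,[-0.008,0.264,0],0.6]
    - [0.0,[-0.008,0.264,0],0.6]
    - [0.0,[-0.008,0.264,0],0.6]
    - [0.0,[-0.008,0.264,0],0.6]
    - [0.0,[-0.008,0.264,0],0.6]
    - [0.0,[-0.008,0.264,0],0.6]
    - [0.0,[-0.008,0.264,0],0.58]
    - [0.0,[0,0,0],0]

```text
t: 6.1
ee_pos: [0.5985, 0.152, 0.02]
orientation: [0.903, 0.43, 0.0, 0.0]
force: [-0.5, -1.6, -0.4]
gripper_width: 0.274
grasp_force: 12.0
```

```bash
python3 -c "
from h import *
go(PL,.019,ang(R0,PL))"
```

```text
t 6.1 pos [0.5985 0.152  0.02  ] tilt [ 0.0004 -0.0006] delta [ 0.0008 -0.0031  0.001 ] turn -0.0025 j [-0.69  0.46  0.49  1.76 -0.25  0.99 -0.79]
```

>>> shift_gripper:
  steps:
    - [0.0,[0.01,-0.056,0.02],0]
    - [0.0,[0,0,0],0]
    - [0.0,[0,0,0],0]
    - [0.6,[0,0,0],0]
    - [0.6,[0,0,0],0]
    - [0.6,[0,0,0],0]
    - [0.6,[0,0,0],0]
  clamp_n: 12

```text
t: 6.8
ee_pos: [0.596, 0.1558, 0.0189]
orientation: [0.903, 0.431, 0.0, -0.0]
force: [0.3, -0.5, 0.6]
gripper_width: 0.542
grasp_force: 0.0
```

>>> shift_gripper:
  steps:
    - [0.6,[0,0,-0.3],0]
    - [0.6,[0,0,-0.4],0]
    - [0.6,[0,0,-0.6],0]
    - [0.6,[0,0,-0.6],0]
    - [0.6,[-0.8,0,0],0]
    - [0.6,[-0.8,0,0],0]
    - [0.6,[-0.8,0,0],0]
    - [0.6,[-0.8,0,0],0]

```text
t: 7.6
ee_pos: [0.4948, 0.0299, 0.115]
orientation: [0.903, 0.43, 0.001, -0.0]
force: [-0.2, -1.4, 0.5]
gripper_width: 0.599
grasp_force: 0.0
```

```bash
python3 -c "
from h import *
for n in('top','side','wrist'):
    cv2.imwrite(f'pics/{n}2.png',ctrl.capture(n)[:,:,::-1])
W=cam('wrist');np.savez('pics/w2.npz',*W)
print(W[1].T@-W[2]); go(R0,.12,ang(R0,PL))"
```

```text
[0.54134716 0.08550316 0.27670343]
t 7.75 pos [0.4946 0.0291 0.1151] tilt [0.001 0.002] delta [-0.0607  0.0007 -0.005 ] turn -0.0054 j [-0.68  0.07  0.59  1.98 -0.05  1.1  -0.75]
```

View pics/wrist2.png

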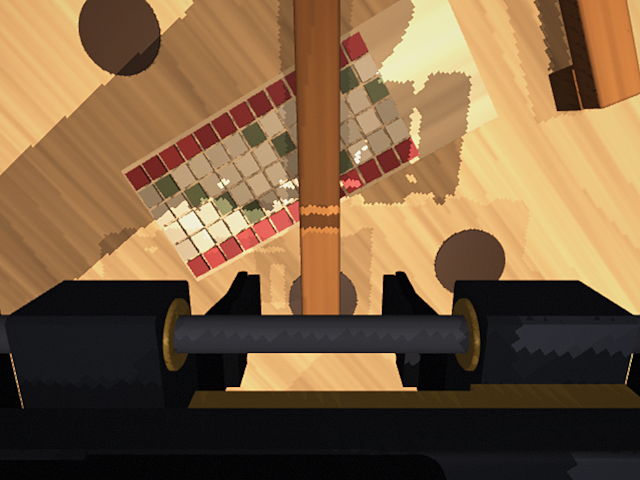

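View pics/top2.png

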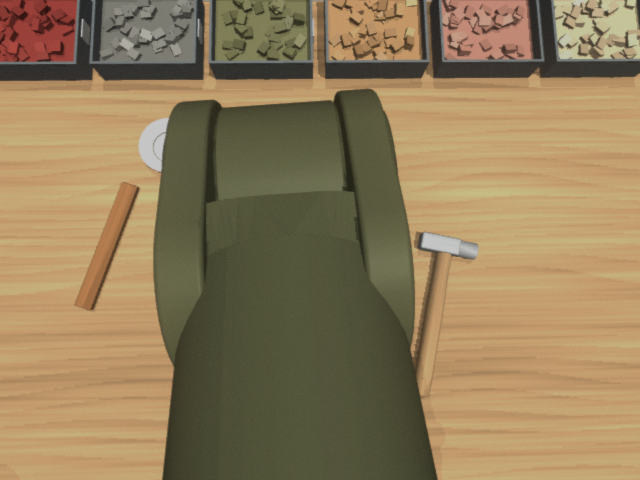

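In the wrist view the bar now runs straight down the image (cols about 295–340, still on the right starting disc near (323,290)). The right target disc is at about (470,261). In the top view the arm hides the bridge.

```bash

python3 -c "
from h import *
f=np.load('pics/w2.npz');W=[f[k] for k in f.files]
im=cv2.imread('pics/wrist2.png').astype(int)
for y in(100,250,295):
    g=np.abs(np.diff(im[y,270:370].sum(1))); i=np.argsort(-g)[:6]; print(y,sorted((i+270).tolist()))
print([plane(W,p,.044)[:2].round(4) for p in((294,20),(340,20),(299,280),(339,280))])
print('padR',[plane(W,p,0)[:2].round(4) for p in((435,261),(505,261),(470,229))])
u=(R0-PL)/np.linalg.norm(R0-PL); R=np.array([.596,.1555])+.22*u;print('R',R)
go(R,.1,ang(R0,PL))
cv2.imwrite('pics/s2c.png',cv2.resize(cv2.imread('pics/side2.png')[160:400,150:450],None,fx=2,fy=2))
"
```

```text
100 [295, 339, 340, 344, 346, 367]
250 [299, 300, 301, 337, 339, 340]
295 [288, 289, 302, 338, 355, 356]
[array([0.5614, 0.1323]), array([0.5797, 0.1172]), array([0.4707, 0.0207]), array([0.4896, 0.0053])]
padR [array([ 0.542, -0.042]), array([ 0.5807, -0.0736]), array([ 0.5746, -0.038 ])]
R [ 0.45766459 -0.01556523]
t 7.75 pos [0.4946 0.0291 0.1151] tilt [0.001 0.002] delta [-0.058  -0.0004  0.015 ] turn -0.0054 j [-0.68  0.07  0.59  1.98 -0.05  1.1  -0.75]
```

View pics/s2c.png

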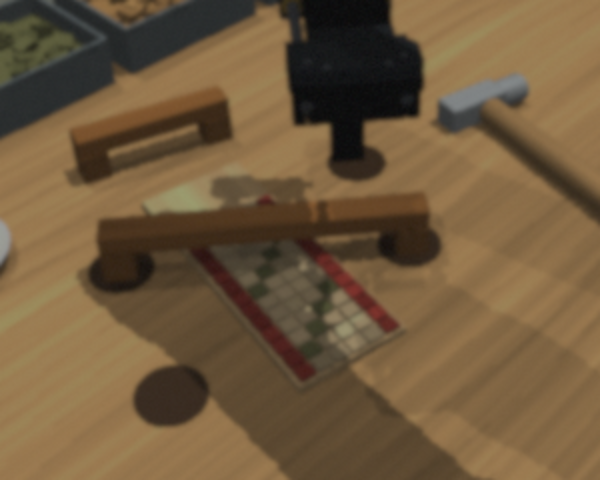

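Both feet stand on their discs, with the left foot now on the new left disc (about (122,270)). Next is the right foot.

>>> shift_gripper:
  steps:
    - [0.6,[-0.58,0,0],0]
    - [0.6,[-0.58,0,0],-0.04]
    - [0.6,[0,0,0.5],0]
    - [0.6,[0,0,0.5],0]
    - [0.6,[0,0,0.4],0]
    - [0.6,[0,0,0.24],0]
    - [0.6,[0,0,0.16],0]
    - [0.6,[0,0,0],0]
  clamp_n: 12

```text
t: 8.55
ee_pos: [0.4589, -0.0137, 0.0236]
orientation: [0.902, 0.432, -0.001, 0.0]
force: [-0.8, 0.1, 0.5]
gripper_width: 0.597
grasp_force: 0.0
```

```bash
python3 -c "
from h import *
go([.457,-.0156],.019,.89)"
```

```text
t 8.55 pos [ 0.4589 -0.0137  0.0236] tilt [-0.0009 -0.0006] delta [-0.0027 -0.0003  0.0046] turn 0.0044 j [-0.62  0.14  0.63  2.14 -0.1   0.89 -0.61]
```

>>> shift_gripper:
  steps:
    - [0.6,[-0.054,0,0.1],0.04]
    - [0.6,[0,0,0],0]
    - [0.0,[0,0,0],0]
    - [0.0,[0,0,0],0]
    - [0.0,[0,0,0],0]
    - [0.0,[0,0,0],0]
    - [0.0,[0,0,-0.02],0]
    - [0.0,[0,0,0],0]
  clamp_n: 12

```text
t: 9.35
ee_pos: [0.457, -0.0159, 0.0199]
orientation: [0.903, 0.43, -0.0, -0.0]
force: [-0.2, -0.6, -2.8]
gripper_width: 0.275
grasp_force: 12.0
```

```bash
python3 -c "
from h import *
P=np.array([.5588,-.0612]); go(P,.019,ang(P,np.array([.596,.1555])))"
```

```text
t 9.35 pos [ 0.457  -0.0159  0.0199] tilt [-0.0002  0.0001] delta [0.0288 0.1076 0.0009] turn -0.5108 j [-0.62  0.14  0.63  2.15 -0.11  0.88 -0.61]
```

>>> shift_gripper:
  steps:
    - [0.0,[0.008,0.25,0],-0.57]
    - [0.0,[0.008,0.25,0],-0.57]
    - [0.0,[0.008,0.25,0],-0.57]
    - [0.0,[0.008,0.25,0],-0.57]
    - [0.0,[0.008,0.25,0],-0.57]
    - [0.0,[0,0,0],0]

```text
t: 9.95
ee_pos: [0.5119, -0.0486, 0.0199]
orientation: [0.833, 0.554, 0.0, 0.001]
force: [0.4, 0.2, -1.3]
gripper_width: 0.272
grasp_force: 12.0
```

>>> shift_gripper:
  steps:
    - [0.0,[0.008,0.25,0],-0.57]
    - [0.0,[0.008,0.25,0],-0.57]
    - [0.0,[0.008,0.25,0],-0.57]
    - [0.0,[0.008,0.25,0],-0.55]
    - [0.0,[0,0,0],0]
    - [0.0,[0,0,0],0]

```text
t: 10.55
ee_pos: [0.558, -0.0614, 0.0196]
orientation: [0.765, 0.644, -0.0, -0.0]
force: [0.0, -0.1, -2.7]
gripper_width: 0.275
grasp_force: 12.0
```

```bash
python3 -c "
from h import *
P=np.array([.5588,-.0612]); go(P,.019,ang(P,np.array([.596,.1555])))"
```

```text
t 10.55 pos [ 0.558  -0.0614  0.0196] tilt [-0.001   0.0001] delta [0.0003 0.0008 0.0006] turn -0.0025 j [-0.41  0.36  0.56  1.9  -0.23  0.94  0.08]
```

Set down, release, retreat up and aside, then check.

>>> shift_gripper:
  steps:
    - [0.0,[0,0,0.02],0]
    - [0.0,[0,0,0],0]
    - [0.0,[0,0,0],0]
    - [0.6,[0,0,0],0]
    - [0.6,[0,0,0],0]
    - [0.6,[0,0,0],0]
    - [0.6,[0,0,0],0]

```text
t: 11.25
ee_pos: [0.5588, -0.0614, 0.0188]
orientation: [0.765, 0.645, 0.0, 0.0]
force: [0.5, -0.5, 0.0]
gripper_width: 0.543
grasp_force: 0.0
```

>>> shift_gripper:
  steps:
    - [0.6,[0,0,-0.3],0]
    - [0.6,[0,0,-0.5],0]
    - [0.6,[0,0,-0.8],0]
    - [0.6,[0,0,-0.8],0]
    - [0.6,[0,0,-0.8],0]
    - [0.6,[0,0,-0.8],0]
    - [0.6,[0,0,0],0]

```text
t: 11.95
ee_pos: [0.5624, -0.0624, 0.2264]
orientation: [0.765, 0.644, 0.005, 0.003]
force: [-0.4, -0.1, -0.4]
gripper_width: 0.601
grasp_force: 0.0
```

>>> shift_gripper:
  steps:
    - [0.6,[-0.9,0,0],0]
    - [0.6,[-0.9,0,0],0]
    - [0.6,[-0.9,0,0],0]
    - [0.6,[-0.9,0,0],0]
    - [0.6,[-0.9,0,0],0]
    - [0.6,[-0.9,0,0],0]
    - [0.6,[-0.9,0,0],0]
    - [0.6,[0,0,0],0]

```text
t: 12.75
ee_pos: [0.5007, -0.3802, 0.2196]
orientation: [0.768, 0.64, -0.003, 0.001]
force: [-0.4, 0.2, -0.1]
gripper_width: 0.6
grasp_force: 0.0
```

```bash
python3 -c "
from h import *
t=ctrl.capture('top')[:,:,::-1];s=ctrl.capture('side')[:,:,::-1]
cv2.imwrite('pics/top3.png',t);cv2.imwrite('pics/side3.png',s)
a=cv2.resize(t[150:350,140:440],None,fx=2,fy=2);b=cv2.resize(s[160:360,150:450],None,fx=2,fy=2,interpolation=0)
b=cv2.resize(s[200:300,170:370],None,fx=3,fy=2*1.0)
cv2.imwrite('pics/c3.png',np.vstack([a,b]))"
```

```text
(no output)
```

View pics/c3.png

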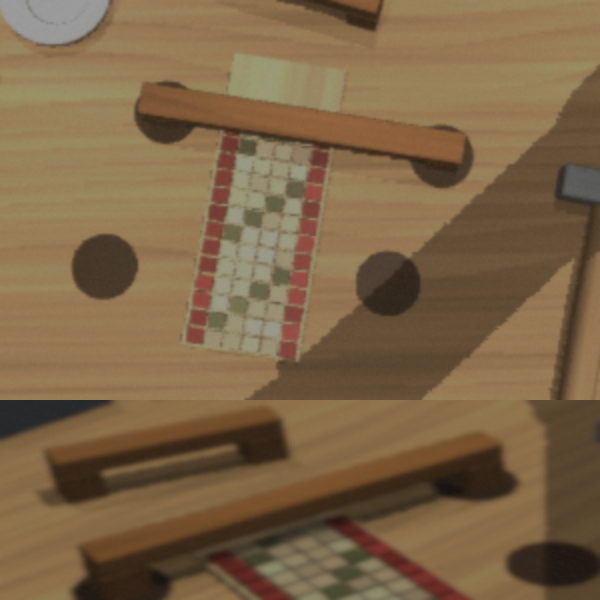

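The top crop shows the bar's end corners at about (143,83)/(138,113) and (467,132)/(462,165), with both feet over their discs. I'll check the numbers next.

```bash
python3 -c "
from h import *
T=cam('top');q=[plane(T,np.array(p)/2+[139.75,149.75],.044)[:2] for p in((143,83),(138,113),(467,132),(462,165))]
l=(q[0]+q[1])/2;r=(q[2]+q[3])/2;u=(l-r)/np.linalg.norm(l-r);m=(l+r)/2
print(np.linalg.norm(l-r),m+.11*u-PL,m-.11*u-PR)"
```

```text
0.2425358471051001 [-0.00160917 -0.00131544] [-0.00053743 -0.00129096]
```

Both feet are within about 2 mm of their disc centres.

```bash
python3 -c "
from workcell import ctrl
print(ctrl.close_job())"
```

```text
the job is handed in; nothing more can be done
None
```

The bridge was walked forward one foot at a time, released with both feet measured within about 2 mm of their disc centres, and the job is handed in; one deviation is that the first lift was about 4 mm and the right foot may have come briefly off the bench with it before I set it down and did the swing.

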